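# Load and close the shielded test box

## Task

Set the finned converter module, fins up, on the floor of the open shielded test box, then close the box with its own lid, the large one, so that the lid sits fully down all round. Set both down, do not drop them.

Things in the scene. Friction and masses are not known exactly. Their poses are not given: they have to be found in the camera images.
- test_box: Open bare aluminium box, fixed to the bench: outside 180 (x) x 140 (y) x 65 mm high, walls 8 mm (opening 164 x 124), inner floor 8 mm above the bench. Three brass sockets stick out 12 mm from its -x face. Origin: centre of its underside; z up; yaw within 0.4 rad of the world axes. The other open boxes about are thin green plastic.
- lid: The box's loose lid, aluminium, 0.3 to 0.5 kg, right way up on the bench: plate 196 (x) x 156 (y) x 6 mm; under it a centred block 140 x 100 x 10 mm that enters the opening with 12 mm to spare each side. Origin: centre of the block's underside, 55 mm above the box's origin once seated; z up. A half turn makes no difference. A like lid with a 120 x 90 mm plate is not this one.
- lid_handle (a point): Middle of the lid's black bar handle, 51 mm straight above the lid's origin, over its centre. The bar runs 110 mm along the lid's x, is 16 mm wide (y) and 14 mm high, with 28 mm free under it down to the plate; open on both long sides. Axes as the lid's.
- module: Loose converter module: bare aluminium block 60 (x) x 44 (y) x 38 mm high, six cooling fins along x on top, four small brass pins on its -x end, 0.15 to 0.3 kg. Origin: centre of its underside; z up. Stands fins up; grip it across its flat 44 mm sides (along y). Another of the same size with a plain smooth top stands about 110 mm beyond its +x end: not this one.
There are look-alikes about, which are no part of the job. Leave any pink look-alike of the test_box alone.

How it is judged:
By the outcome, as a careful person would: the job done as asked, in the order asked, and still so for the second after the job is handed in, with the robot touching nothing.
It also fails if it takes over 64 s, if anything falls off the work surface, if the arm or the gripper's body presses on something with over 40 N, if the wrist force passes 120 N, or if a joint passes its speed limit or range.

## Robot

A 6-joint arm with a two-finger parallel gripper is mounted at the origin on the work surface. World frame = base frame: x ahead of the robot, y to its left, z up, the work surface at z = 0. Lengths are in m, angles in degrees, forces in N, time in s.
With the tool pointing down it reaches from about 0.375 to 0.75 m from the base axis. Payload 9 kg.
Tool frame: the origin (TCP) lies where the fingers leave the gripper's body, on its centre line; the fingertips stand 73 mm ahead of it and the grasp point (between the pads) lies 54 mm ahead of it (robot.tip_reach is the distance from the TCP to the fingertips, in m); z points along the fingers, y is the direction in which the jaws open and shut (so a half turn about z gives the same grasp; the last joint's range is limited). The gripper opens to 85 mm and grips with 20 to 120 N. Pads are 22 mm wide; open, the fingers measure 114 mm over their backs; the gripper's body (76 mm by 85 mm) begins 54 mm behind the grasp point. The pads swing forward as they close: fully open they stand 13 mm farther back than shut.
Start: joints at [62.584, 5.964, 5.575, 89.605, 0, 77.527], TCP at [0.155, 0.58, 0.304] pointing down, gripper open.
Joint ranges: [-171.21, 171.21], [-48.23, 106.86], [-62.78, 66.21], [-105.2, 120.99], [-86.42, 89.51], [-180, 180]. Speed limits (degrees/s): [127.2, 127.2, 147.25, 180, 180, 180].

## Interface

Orientations are given as [roll, pitch, yaw] about the fixed x, y, z axes, in that order (R = Rz(yaw) Ry(pitch) Rx(roll)).
In Python, from plant import robot gives the robot as it stands. Calls block until the motion is done:
- robot.move_pose(position, orientation): joint-space move of the TCP to a pose.
- robot.line_to(position, vel=0.15, rotation=None, guard=None): straight line of the TCP; rotation=None keeps the orientation; vel is the mean speed in m/s. With guard (N) it stops when the force on the tool has changed by that much, and returns True; else False.
- robot.goto_joints(angles): joint-space move.
- robot.set_gripper(opening): finger opening in m; the grip force is fixed at half the most; returns when the fingers have stopped.
- robot.pause(seconds).
- robot.ik(position, orientation): joint angles nearest the present ones, or None.
- robot.observe(): the state.
- robot.grab_frame(name): name is "scene" or "side" or "wrist"; returns the picture (420x560x3 uint8, blue, green, red); there is no depth.
- robot.get_calibration(name): a dict with "vertical_fov" (degrees; the focal length in pixels is half the picture's height over the tangent of half this angle, whatever the lens; pixels are square), "cx", "cy" (the principal point, pixels), "rvec" (rotation vector, rad) and "tvec" (3), from world to camera coordinates, as OpenCV has them. Camera axes: x right, y down, z forward; pixel columns grow to the right and rows downward; lengths in m; the calibration is good to about 2 mm. A picture is of the moment at which its call begins: read the wrist's pose just before it. get_calibration takes no time and is no camera call; for the wrist camera it gives the pose at the moment of the call.
A pose or a line that the arm cannot do raises robot.IKError and nothing moves.
- robot.job_done(): hands the job in, once; it reports no verdict.
The state is a dict: "time": time; "q": joint angles; "qvel": joint speeds; "joint_torque": joint torques, N m; "tool_pos": TCP position; "tcp_rot": TCP orientation; "ft_force": force on the tool from outside, world axes, zero at the start; "torque": the same for the moment, N m; "gripper_width": finger opening in m.
Only numpy, scipy, OpenCV 4.12 (cv2) and the standard library are available. Lean on these libraries where they do the work, as an engineer would, in place of code of your own. Each camera call takes 0.05 s, during which the arm holds its last target.

## Working session

There is one attempt and no reset: what is moved stays moved. The work goes in short steps, each a Python script; the robot and the scene stay as the last script left them, time stands still between calls to the robot, and variables do not carry over. Pictures are saved under pics/ and viewed, and the job is handed in when it is done.

```bash
ls; mkdir -p pics; python3 - <<'E'
from plant import robot
import cv2
for n in("scene","side","wrist"):
    c=robot.get_calibration(n); print(n,c)
    cv2.imwrite(f"pics/{n}0.png",robot.grab_frame(n))
print(robot.observe())
E
```

```text
pics
scene {'vertical_fov': 49.34372137007488, 'cx': 282.3109921103474, 'cy': 204.689029168554, 'rvec': array([ 1.96851628,  1.83386898, -0.53633556]), 'tvec': array([-0.00555659, -0.35341292,  1.83264291])}
side {'vertical_fov': 51.16479246906121, 'cx': 278.27672556170216, 'cy': 205.52683588797692, 'rvec': array([ 2.2681395 , -0.46149515,  0.20640162]), 'tvec': array([-0.41604742,  0.18141606,  1.15155273])}
wrist {'vertical_fov': 70.92939151155727, 'cx': 278.9768622124631, 'cy': 208.31532997634883, 'rvec': array([-2.28598714, -1.75378432, -0.27477009]), 'tvec': array([-0.5972562 , -0.03859811,  0.38029384])}
{'time': 0.15, 'q': array([6.25844986e+01, 5.99118157e+00, 5.53827142e+00, 8.96070933e+01,
       1.02890785e-04, 7.75275177e+01]), 'qvel': array([-0.02979804, -0.19768791,  0.09939689,  0.06619888, -0.00325881,
       -0.04636734]), 'joint_torque': array([ 3.23701373e-03, -5.57353878e+01,  5.04007852e+01,  1.24699390e-02,
       -3.17901086e-04, -3.32208765e-05]), 'tool_pos': array([0.1546069 , 0.57954036, 0.303306  ]), 'tcp_rot': array([-1.79941435e+02, -1.30594417e-02,  1.65056974e+02]), 'ft_force': array([-0.82588259,  0.5162177 ,  0.75997626]), 'torque': array([-0.00950728, -0.04290176, -0.02157367]), 'gripper_width': 0.08533947851266732}
```

View pics/scene0.png

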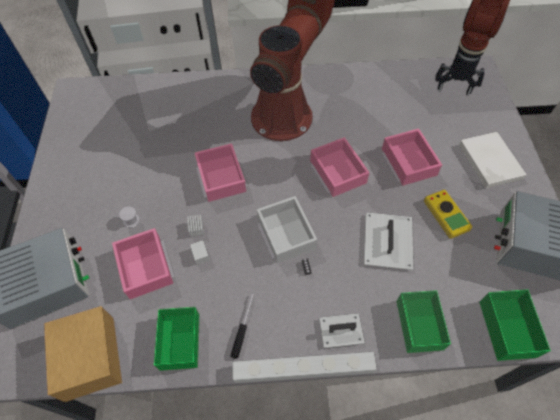

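View pics/side0.png

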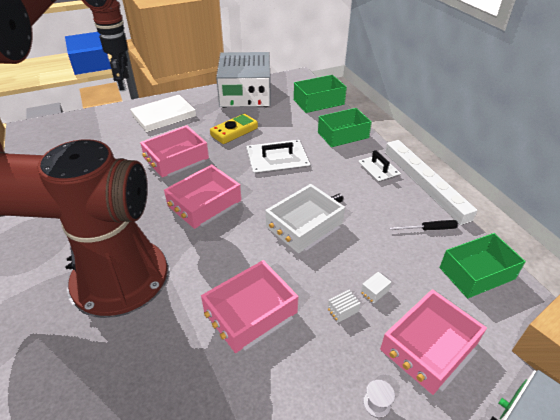

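View pics/wrist0.png

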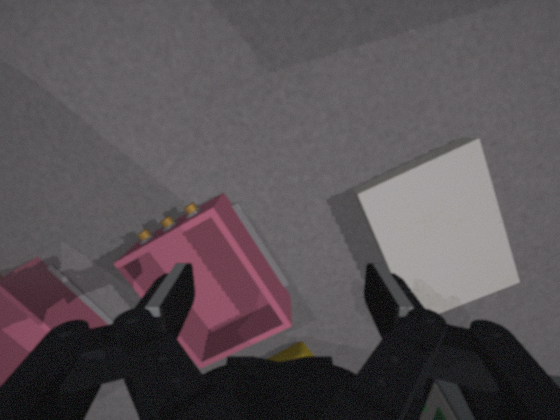

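The scene view shows the finned module near (195,223), with the plain one at (199,250). The bare test box is at (286,227), its lid at (388,242), and pink and green decoys stand around them. I'll make rough positions first.

```bash
cat > h.py <<'E'
import numpy as np, cv2
from plant import robot
def cal(n):
    c=robot.get_calibration(n); f=210/np.tan(np.radians(c["vertical_fov"]/2))
    K=np.array([[f,0,c["cx"]],[0,f,c["cy"]],[0,0,1]]); R=cv2.Rodrigues(np.array(c["rvec"]))[0]
    return K,R,np.array(c["tvec"]).ravel()
def ray(c,uv):
    K,R,t=c; d=R.T@np.linalg.solve(K,np.array([uv[0],uv[1],1.])); return -R.T@t,d/np.linalg.norm(d)
def onz(c,uv,z):
    o,d=ray(c,uv); return o+d*(z-o[2])/d[2]
def tri(l):
    A=0;b=0
    for c,uv in l:
        o,d=ray(c,uv); P=np.eye(3)-np.outer(d,d); A=A+P;b=b+P@o
    X=np.linalg.solve(A,b); return X
def proj(c,X):
    K,R,t=c; p=K@(R@np.asarray(X,float)+t); return p[:2]/p[2]
E
python3 - <<'E'
from h import *
s=cal("scene");d=cal("side")
for n,uv,z,uv2 in (("mod",(195,223),.038,(344,302)),("plain",(199,250),.038,(376,285)),("boxtop",(286,223),.065,(306,207)),("lidhandle",(391,236),.058,(278,147))):
    print(n,onz(s,uv,z).round(3),onz(d,uv2,z).round(3),tri([(s,uv),(d,uv2)]).round(3))
a=cv2.imread("pics/scene0.png");b=cv2.imread("pics/side0.png")
cv2.imwrite("pics/c1.png",cv2.resize(a[180:280,170:330],None,fx=5,fy=5,interpolation=cv2.INTER_CUBIC))
cv2.imwrite("pics/c2.png",cv2.resize(b[120:330,220:420],None,fx=2.8,fy=2.8,interpolation=cv2.INTER_CUBIC))
E
```

```text
mod [ 0.49  -0.321  0.038] [ 0.483 -0.328  0.038] [ 0.486 -0.323  0.03 ]
plain [ 0.592 -0.304  0.038] [ 0.58  -0.314  0.038] [ 0.586 -0.307  0.026]
boxtop [ 0.528 -0.018  0.065] [ 0.531 -0.016  0.065] [ 0.53  -0.018  0.067]
lidhandle [0.597 0.317 0.058] [0.579 0.3   0.058] [0.588 0.323 0.041]
```

View pics/c1.png

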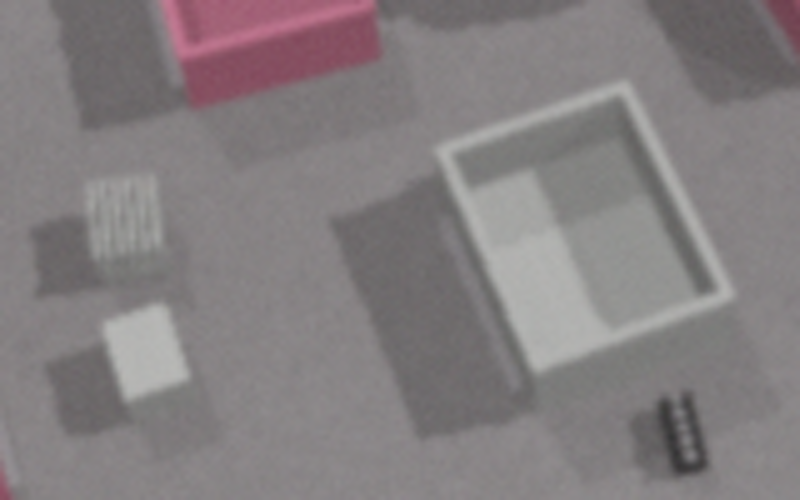

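View pics/c2.png

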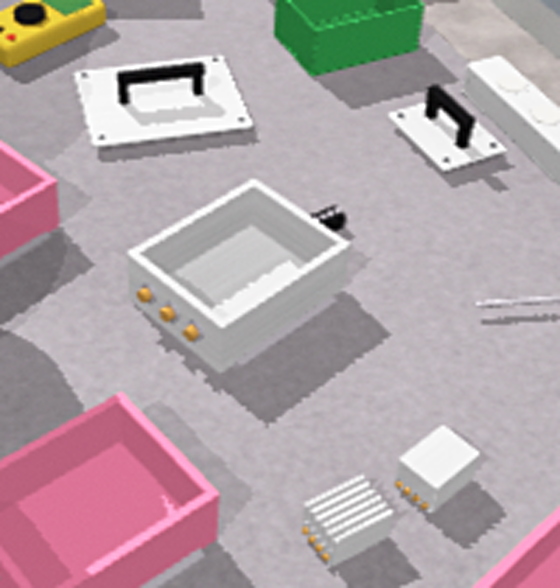

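Both views agree to about 1 cm on the module, the box and the plain module. The lid is less certain. I'll take wrist views over the lid, the box and then the module, on the way to the grasp.

```bash
python3 - <<'E'
from h import *
from scipy.spatial.transform import Rotation as Ro
K,R,t=cal("wrist"); o=robot.observe()
RT=Ro.from_euler("xyz",o["tcp_rot"],degrees=True).as_matrix()
C=-R.T@t; off=RT.T@(C-o["tool_pos"]); ax=RT.T@R.T[:,2]
print("cam in tool",off,"axis",ax)
# want the axis to hit target: tool down, given yaw
for n,P,yaws in(("lid",(.59,.32,.02),(90,120,165,200)),("box",(.53,-.018,.065),(90,110,165,-165)),("mod",(.486,-.323,.03),(5,90,100,180,-90))):
  for y in yaws:
    M=Ro.from_euler("xyz",[180,0,y],degrees=True).as_matrix()
    for z in (.28,.33):
      c=M@off; a=M@ax; h=z+c[2]-P[2]; p=np.array(P[:2])-c[:2]-a[:2]*h/(-a[2])
      q=robot.ik([*p,z],[180,0,y]); print(n,y,z,p.round(3),np.hypot(*p).round(3),None if q is None else np.round(q,0))
E
```

```text
cam in tool [ 0.07906291 -0.00226173 -0.07020576] axis [-3.06885000e-01  1.51850402e-04  9.51746591e-01]
lid 90 0.28 [0.592 0.347] 0.687 [ 20.  21.  21.  89.   0. 110.]
lid 90 0.33 [0.592 0.364] 0.695 [ 21.  24.  30.  95.   0. 111.]
lid 120 0.28 [0.578 0.345] 0.673 [20. 19. 18. 89.  0. 80.]
lid 120 0.33 [0.57  0.359] 0.674 [21. 20. 24. 94.  0. 81.]
lid 165 0.28 [0.564 0.329] 0.653 [19. 15. 13. 88.  0. 34.]
lid 165 0.33 [0.549 0.333] 0.642 [20. 14. 17. 93.  0. 35.]
lid 200 0.28 [0.563 0.313] 0.644 [17. 14. 12. 88.  0. -3.]
lid 200 0.33 [0.548 0.307] 0.629 [17. 12. 14. 93.  0. -3.]
box 90 0.28 [ 0.532 -0.005] 0.532 [-15.  -6.  -9.  87.   0.  75.]
box 90 0.33 [0.532 0.011] 0.532 [-13.  -5.  -3.  92.   0.  77.]
box 110 0.28 [ 0.528 -0.005] 0.528 [-15.  -7. -10.  87.   0.  55.]
box 110 0.33 [0.522 0.01 ] 0.522 [-13.  -7.  -5.  92.   0.  57.]
box 165 0.28 [ 0.518 -0.013] 0.518 [-16.  -9. -11.  87.   0.  -1.]
box 165 0.33 [ 0.503 -0.008] 0.503 [-16. -11.  -8.  93.   0.  -1.]
box -165 0.28 [ 0.517 -0.019] 0.517 [-17.  -9. -11.  87.   0. -32.]
box -165 0.33 [ 0.501 -0.023] 0.502 [-18. -11.  -8.  93.   0. -33.]
mod 5 0.28 [ 0.51  -0.323] 0.604 [-45.   6.   4.  87.   0. 130.]
mod 5 0.33 [ 0.526 -0.322] 0.617 [-44.   9.  12.  93.   0. 131.]
mod 90 0.28 [ 0.488 -0.299] 0.572 [-45.   1.  -2.  87.   0.  45.]
mod 90 0.33 [ 0.488 -0.283] 0.564 [-43.   0.   2.  92.   0.  47.]
mod 100 0.28 [ 0.484 -0.299] 0.569 [-45.   0.  -3.  87.   0.  35.]
mod 100 0.33 [ 0.481 -0.283] 0.558 [-44.  -1.   1.  92.   0.  36.]
mod 180 0.28 [ 0.462 -0.321] 0.562 [-48.  -1.  -4.  87.   0. -48.]
mod 180 0.33 [ 0.446 -0.321] 0.549 [-49.  -3.  -0.  92.   0. -49.]
mod -90 0.28 [ 0.484 -0.347] 0.595 [ -48.    5.    2.   87.    0. -138.]
mod -90 0.33 [ 0.484 -0.363] 0.605 [ -49.    7.   10.   92.    0. -139.]
```

```bash
cat >> h.py <<'E'
from scipy.spatial.transform import Rotation as Ro
OFF=np.array([.079,-.002,-.070]); AX=np.array([-.307,0,.952])
def viewpose(P,y,z,sh):
    M=Ro.from_euler("xyz",[180,0,y],degrees=True).as_matrix()
    c=M@OFF+M@[-sh,0,0]; a=M@AX; h=z+c[2]-P[2]
    return np.array([*(np.array(P[:2])-c[:2]-a[:2]*h/(-a[2])),z])
def snap(n,name):
    import pickle
    c=cal(n); im=robot.grab_frame(n); cv2.imwrite(f"pics/{name}.png",im); pickle.dump(c,open(f"pics/{name}.pkl","wb")); return c,im
def load(name):
    import pickle
    return pickle.load(open(f"pics/{name}.pkl","rb")),cv2.imread(f"pics/{name}.png")
E
python3 - <<'E'
from h import *
for n,P,y,sh in(("lid",(.59,.318,.02),165,-.04),("box",(.53,-.018,.065),165,-.04),("mod",(.486,-.323,.03),180,-.04)):
    p=viewpose(P,y,.33,sh); 
    try: robot.move_pose(p,[180,0,y])
    except robot.IKError as e: print(n,p,e); continue
    robot.pause(.15); c,im=snap("wrist","w_"+n); print(n,p,proj(c,P),robot.observe()["time"])
E
```

```text
lid [0.58709631 0.32084859 0.33      ] [278.52595602 179.94109198] 2.1833
box [ 0.5411134  -0.01890727  0.33      ] [278.25905211 175.29608715] 3.675
mod [ 0.48568277 -0.321       0.33      ] [278.102617   178.38325078] 5.05
```

View pics/w_lid.png

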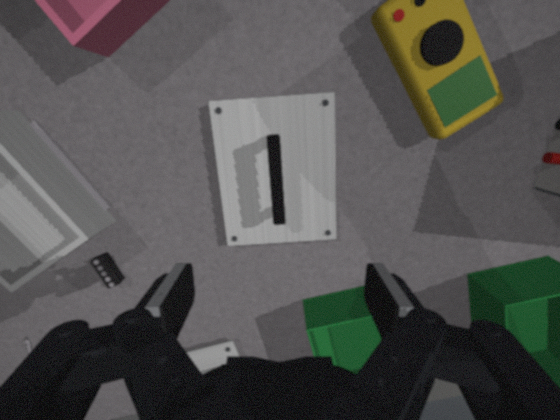

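View pics/w_box.png

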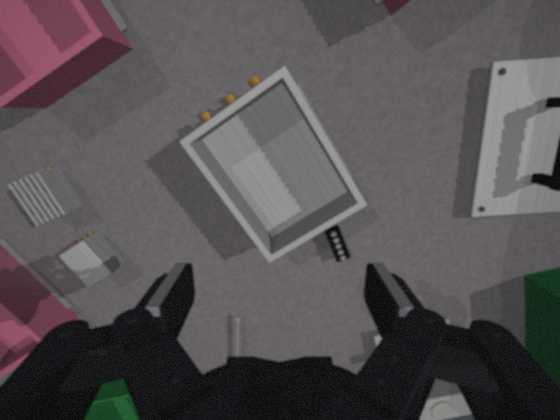

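View pics/w_mod.png

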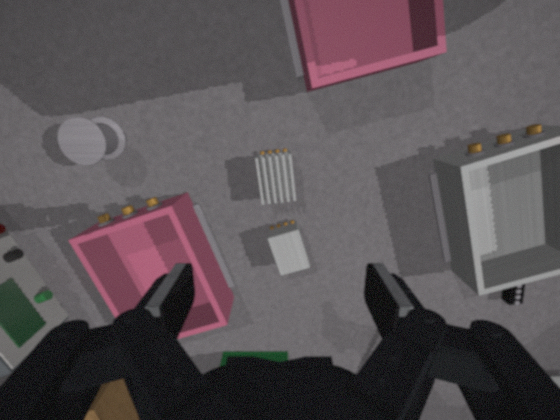

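The wrist views are clear. Lid plate corners are near (209,101), (334,93), (337,241) and (228,246). Box rim corners are near (285,67), (181,142), (270,262) and (367,204). The finned module's top is around (276,178), with its pins at the top of the picture (-x). Next I'll refine these with masks.

```bash
cat > m.py <<'E'
from h import *
def quad(name,c0,win,thr,z):
    c,im=load(name); u,v=c0; x0=max(u-win,0);y0=max(v-win,0)
    g=cv2.GaussianBlur(im,(0,0),.8).astype(int); sat=g.max(2)-g.min(2); m=((g.min(2)>thr)&(sat<25)).astype(np.uint8)*255
    w=np.zeros_like(m); w[y0:v+win,x0:u+win]=m[y0:v+win,x0:u+win]
    cs,_=cv2.findContours(w,cv2.RETR_EXTERNAL,cv2.CHAIN_APPROX_NONE); k=max(cs,key=cv2.contourArea)
    h=cv2.convexHull(k)[:,0,:].astype(float)
    P=np.array([onz(c,p,z)[:2] for p in h])
    r=cv2.minAreaRect((P*1000).astype(np.float32)); b=cv2.boxPoints(r)/1000
    o=im.copy(); 
    for q in b: cv2.circle(o,tuple(int(t) for t in proj(c,[*q,z]).round()),2,(0,0,255),-1)
    cv2.drawContours(o,[k],-1,(0,255,0),1)
    return r,b,o[y0:v+win,x0:u+win]
if __name__=="__main__":
    out=[]
    for n,c0,w,t,z in(("w_lid",(275,170),90,105,.016),("w_box",(274,165),105,105,.065),("w_mod",(276,178),40,110,.038)):
        r,b,o=quad(n,c0,w,t,z); print(n,np.round(r[0],1),np.round(r[1],1),round(r[2],2)); out.append(cv2.resize(o,(260,260)))
    cv2.imwrite("pics/m3.png",np.hstack(out))
E
python3 m.py
```

```text
w_lid [592.7 311.4] [259.3 226.9] 74.99
w_box [530.3 -18.9] [190.4 145.3] 17.55
w_mod [ 485.4 -326.2] [63.7 47.6] 6.55
```

View pics/m3.png

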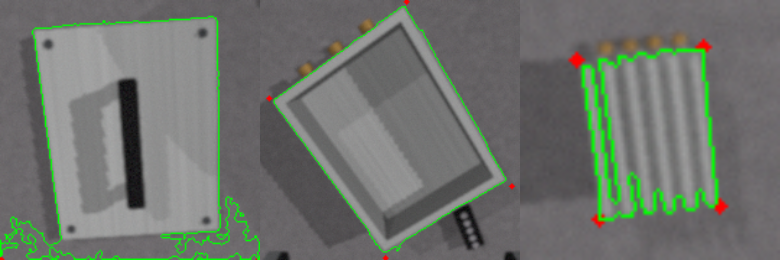

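```bash
cat > m2.py <<'E'
from h import *
def quad(name,seed4,thr,z,band=8):
    """fit 4 lines to contour points near the seed quad's sides; return pixel corners + world"""
    c,im=load(name); s=np.array(seed4,float)
    g=cv2.GaussianBlur(im,(0,0),.8).astype(int); m=((g.min(2)>thr)&(g.max(2)-g.min(2)<25)).astype(np.uint8)*255
    w=np.zeros_like(m); cen=s.mean(0); cv2.fillConvexPoly(w,(cen+(s-cen)*1.12).astype(int),255); m&=w
    m=cv2.morphologyEx(m,cv2.MORPH_OPEN,np.ones((3,3)))
    cs,_=cv2.findContours(m,cv2.RETR_EXTERNAL,cv2.CHAIN_APPROX_NONE); k=max(cs,key=cv2.contourArea)[:,0].astype(float)
    L=[]
    for i in range(4):
        a,b=s[i],s[(i+1)%4]; d=b-a; l=np.hypot(*d); d/=l; n=np.array([-d[1],d[0]])
        if np.dot(cen-a,n)>0: n=-n
        t=(k-a)@d; e=(k-a)@n; q=k[(t>.12*l)&(t<.88*l)&(abs(e)<band)]
        vx,vy,x,y=cv2.fitLine(q.astype(np.float32),cv2.DIST_HUBER,0,.01,.01).ravel()
        # contour pixel centres lie half a pixel inside
        L.append(np.cross([x+n[0]*.5,y+n[1]*.5,1],[x+vx+n[0]*.5,y+vy+n[1]*.5,1]))
    p=[]
    for i in range(4):
        q=np.cross(L[i-1],L[i]); p.append(q[:2]/q[2])
    p=np.array(p); P=np.array([onz(c,q,z) for q in p])[:,:2]
    sides=[np.linalg.norm(P[(i+1)%4]-P[i]) for i in range(4)]; ang=[np.degrees(np.arctan2(*(P[(i+1)%4]-P[i])[::-1])) for i in range(4)]
    print(name,"pix",p.round(1).tolist(),"\n sides",np.round(np.array(sides)*1e3,1),"ang",np.round(ang,1),"centre",P.mean(0).round(4)); return p,P,im
if __name__=="__main__":
    quad("w_lid",[(209,101),(334,93),(337,241),(228,246)],105,.016)
    quad("w_box",[(285,67),(181,142),(270,262),(367,204)],105,.065)
    quad("w_mod",[(256,157),(293,152),(297,202),(262,206)],110,.038,5)
E
python3 m2.py 2>&1 | grep -v Warn
```

```text
w_lid pix [[206.8, 97.9], [336.5, 91.2], [336.5, 241.2], [226.5, 246.6]] 
 sides [158.3 198.8 157.  199.7] ang [  77.8  -11.6 -101.9  168.8] centre [0.5839 0.3172]
w_box pix [[286.7, 61.9], [178.1, 141.3], [268.9, 263.8], [368.4, 204.2]] 
 sides [144.3 182.1 143.1 182.1] ang [ -71.3   18.1  108.6 -162.3] centre [ 0.5276 -0.0193]
w_mod pix [[257.2, 156.9], [291.6, 151.3], [296.8, 198.8], [263.5, 204.6]] 
 sides [42.5 60.5 43.4 61.3] ang [  99.2    7.2  -79.7 -173.6] centre [ 0.4844 -0.324 ]
```

```bash
python3 - 2>/dev/null <<'E'
from m2 import *
o=[]
for a in (("w_lid",[(209,101),(334,93),(337,241),(228,246)],105,.016,8,(190,80)),("w_box",[(285,67),(181,142),(270,262),(367,204)],105,.065,8,(170,55))):
    p,P,im=quad(*a[:5]); x,y=a[5]; im=cv2.resize(im[y:y+215,x:x+205],None,fx=1.9,fy=1.9,interpolation=cv2.INTER_CUBIC)
    q=((p-[x,y]+.5)*1.9); cv2.polylines(im,[(q*16).astype(int)],True,(0,0,255),1,cv2.LINE_AA,4); o.append(im)
cv2.imwrite("pics/m4.png",np.hstack(o))
E
```

```text
w_lid pix [[206.8, 97.9], [336.5, 91.2], [336.5, 241.2], [226.5, 246.6]] 
 sides [158.3 198.8 157.  199.7] ang [  77.8  -11.6 -101.9  168.8] centre [0.5839 0.3172]
w_box pix [[286.7, 61.9], [178.1, 141.3], [268.9, 263.8], [368.4, 204.2]] 
 sides [144.3 182.1 143.1 182.1] ang [ -71.3   18.1  108.6 -162.3] centre [ 0.5276 -0.0193]
```

View pics/m4.png

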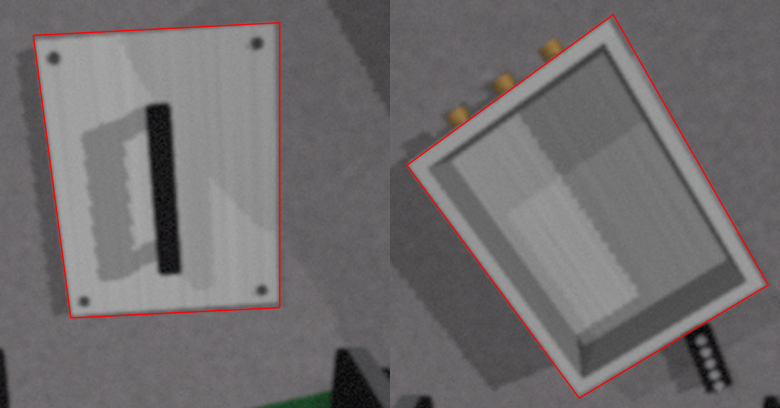

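```bash
python3 - <<'E'
from h import *
c,im=load("w_lid")
g=im[120:235,255:300].max(2); m=(g<45).astype(np.uint8)*255
cs,_=cv2.findContours(m,cv2.RETR_EXTERNAL,cv2.CHAIN_APPROX_NONE); k=max(cs,key=cv2.contourArea)[:,0]+[255,120]
P=np.array([onz(c,q,.058)[:2] for q in k],np.float32)*1000; print("handle",cv2.minAreaRect(P))
print(robot.tip_reach)
o=robot.observe(); print(o["time"])
Y=187.
robot.move_pose([.4844,-.324,.20],[180,0,Y]); print(robot.tip_reach)
print(robot.line_to([.4844,-.324,.078],vel=.12,guard=8)); o=robot.observe(); print(o["time"],o["tool_pos"],o["ft_force"].round(1)); snap("wrist","g0")
E
```

```text
handle ((582.392822265625, 316.91900634765625), (12.624225616455078, 106.03632354736328), 78.82374572753906)
0.0726
5.05
0.0726
False
6.8 [ 0.48485808 -0.32446568  0.07898342] [-0.1 -0.4  0. ]
```

View pics/g0.png

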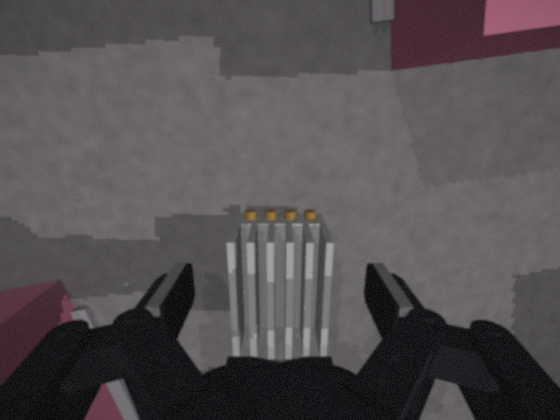

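The picture shows the finned module centred and square between the jaws, with four brass pins at (280,215). The handle (0.5824, 0.3169, yaw -11.2°) and the lid plate (0.5839, 0.3172) agree within 2 mm. Now I'll grip and lift the module.

```bash
python3 - <<'E'
from h import *
robot.set_gripper(.036); o=robot.observe(); print("w",o["gripper_width"],o["ft_force"].round(1))
p=o["tool_pos"]; robot.line_to([p[0],p[1],.26],vel=.15); o=robot.observe(); print("lift w",o["gripper_width"],o["ft_force"].round(1))
robot.move_pose([.5276,-.0193,.24],[180,0,198.1]); robot.pause(.2); o=robot.observe(); print(o["time"],o["tool_pos"],o["tcp_rot"],o["gripper_width"],o["ft_force"].round(1)); snap("wrist","g1")
snap("side","g1s")
E
```

```text
w 0.043022758265076046 [-0.7  0.6  4.3]
lift w 0.042944035847832185 [ 0.1  0.4 -3.1]
10.0583 [ 0.52774411 -0.02041101  0.23999241] [-1.79992831e+02 -2.38215416e-03 -1.62002630e+02] 0.043089107388639816 [ 0.4  0.  -2.3]
```

View pics/g1.png

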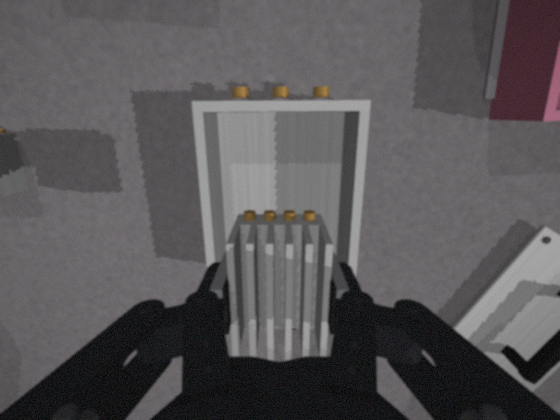

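View pics/g1s.png

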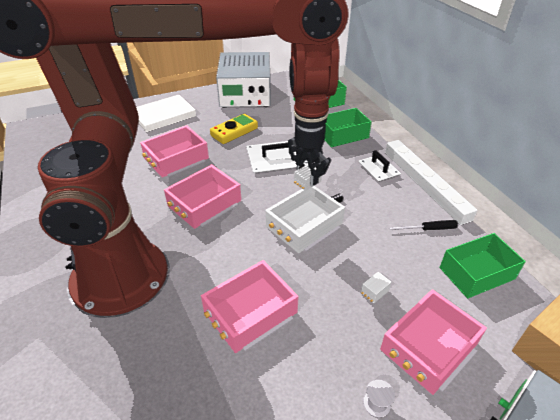

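The module is held square, and the box's -x rim runs level from (193,101) to (370,100), so the alignment is good. Lowering it onto the floor now.

```bash
python3 - <<'E'
from h import *
x,y=.5276,-.0193
c,_=load("g1"); a,b=onz(c,(193,101),.065),onz(c,(370,100),.065); d=(a-b)[:2]; print(np.linalg.norm(d),np.degrees(np.arctan2(d[1],d[0])),((a+b)/2)[:2]+.09*np.array([-d[1],d[0]])/np.linalg.norm(d))
robot.line_to([x,y,.097],vel=.12); robot.pause(.1)
print("contact",robot.line_to([x,y,.082],vel=.015,guard=4)); o=robot.observe(); print(o["time"],o["tool_pos"],o["ft_force"].round(1))
E
```

```text
0.13837576727746947 -71.77032457120737 [ 0.52782958 -0.01961146]
contact True
12.3 [ 0.52753152 -0.01928963  0.08650235] [-0.9 -0.3  4.6]
```

Contact came at TCP z 0.0865, as expected for the floor. Releasing.

```bash
python3 - <<'E'
from h import *
robot.set_gripper(.062); o=robot.observe(); print(o["gripper_width"],o["ft_force"].round(1))
robot.line_to([.5276,-.0193,.20],vel=.15)
p=viewpose((.5276,-.0193,.05),198.1,.30,-.03); robot.move_pose(p,[180,0,198.1]); robot.pause(.1); snap("wrist","p1"); snap("scene","p1s"); print(robot.observe()["time"])
E
```

```text
0.06187742122548256 [-0.1 -0.  -0.9]
14.2167
```

View pics/p1.png

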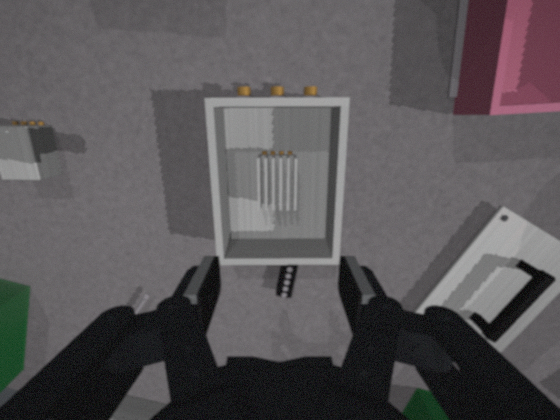

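The module stands fins up, centred in the box at (277,182). The box rim corners are at (204,98), (350,97), (341,264) and (218,265). Next is the lid. I'll approach its handle and confirm with a picture.

```bash
python3 - 2>&1 <<'E' | grep -v -i -e warn -e cross
from m2 import *
quad("p1",[(204,98),(350,97),(341,264),(218,265)],105,.065,6)
robot.set_gripper(.085)
x,y=.5828,.3170
robot.move_pose([x,y,.20],[180,0,168.6]); robot.pause(.1); snap("wrist","l0")
print(robot.line_to([x,y,.104],vel=.12,guard=8)); o=robot.observe(); print(o["time"],o["tool_pos"],o["tcp_rot"],o["ft_force"].round(1)); snap("wrist","l1")
E
```

```text
p1 pix [[203.3, 96.5], [351.1, 96.5], [342.4, 265.3], [215.6, 265.8]] 
 sides [142.5 182.3 146.2 182.7] ang [ 108.    19.1  -71.8 -162. ] centre [ 0.528 -0.019]
False
16.9917 [0.58334204 0.31716141 0.10499698] [1.79960917e+02 7.18785728e-02 1.68598838e+02] [-0.4  0.7 -0.5]
```

View pics/l0.png

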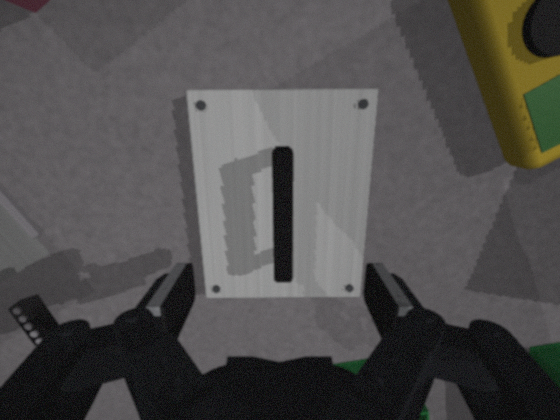

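View pics/l1.png

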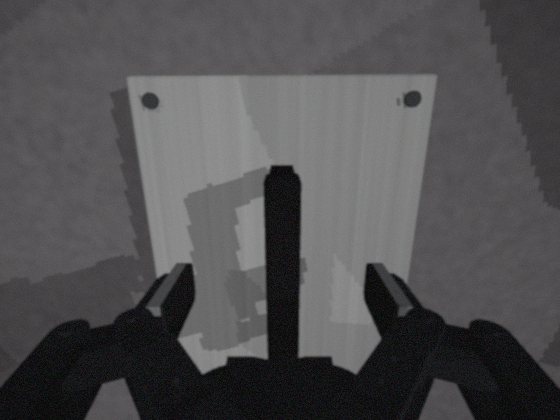

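In these views the bar runs straight between the jaws at column 282, and the jaw centre is at 280. Gripping and carrying it over.

```bash
python3 - <<'E'
from h import *
robot.set_gripper(.008); o=robot.observe(); print("w",o["gripper_width"],o["ft_force"].round(1))
p=o["tool_pos"]; robot.line_to([p[0],p[1],.27],vel=.15); o=robot.observe(); print("lift w",o["gripper_width"],o["ft_force"].round(1),o["torque"].round(2))
robot.move_pose([.528,-.019,.27],[180,0,198.2]); robot.pause(.3); o=robot.observe(); print(o["time"],o["tool_pos"],o["tcp_rot"],o["gripper_width"],o["ft_force"].round(1),o["torque"].round(2)); snap("wrist","c0"); snap("side","c0s");snap("scene","c0c")
E
```

```text
w 0.01521291188152878 [0.1 1.2 2.7]
lift w 0.015142695677246226 [ 0.2  0.1 -4.4] [ 0.03  0.06 -0.04]
20.525 [ 0.52815797 -0.01847118  0.26995868] [ 1.79994601e+02 -3.78643152e-03 -1.61753149e+02] 0.014751878055084364 [-0.2  0.3 -3.4] [-0.04  0.    0.01]
```

View pics/c0.png

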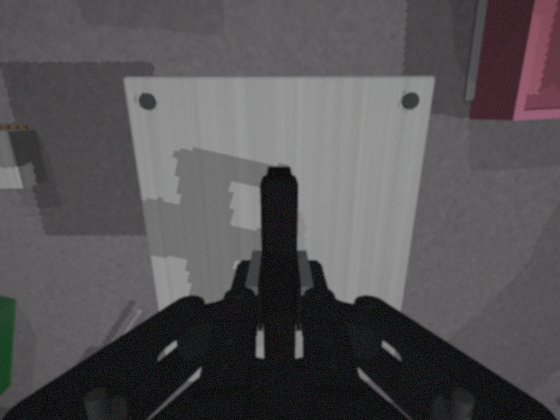

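View pics/c0s.png

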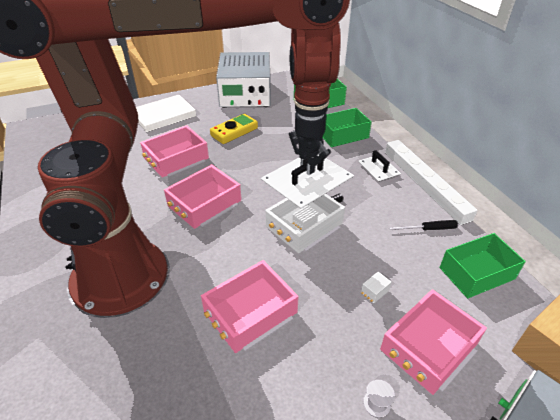

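The lid hangs level and square, its -x edge running from (125,78) to (434,77). I'll check its held offset from that edge, then seat it.

```bash
python3 - <<'E'
from h import *
c,_=load("c0"); a,b=onz(c,(125,77.5),.181),onz(c,(434,76.5),.181); d=(a-b)[:2]; L=np.linalg.norm(d); cen=((a+b)/2)[:2]+.098*np.array([-d[1],d[0]])/L; print(L,np.degrees(np.arctan2(d[1],d[0]))+90,cen)
o=robot.observe(); off=cen-o["tool_pos"][:2]; print("off",off)
t=np.array([.528,-.0192])-off
if np.linalg.norm(off)<.006:
    robot.line_to([*t,.20],vel=.12); robot.line_to([*t,.170],vel=.08); robot.pause(.1); o=robot.observe(); print(o["tool_pos"],o["ft_force"].round(1))
    print("contact",robot.line_to([*t,.1545],vel=.015,guard=4)); o=robot.observe(); print(o["time"],o["tool_pos"],o["ft_force"].round(1),o["torque"].round(2)); snap("side","s0")
E
```

```text
0.15327551430761038 18.346913106640528 [ 0.52916024 -0.0193535 ]
off [ 0.00111175 -0.00056376]
[ 0.52707457 -0.01868736  0.17036079] [-0.4  0.3 -4.5]
contact True
22.75 [ 0.52682135 -0.01860685  0.15927428] [-1.  -0.7  5. ] [ 0.02  0.03 -0.  ]
```

```bash
python3 -c "
import cv2;a=cv2.imread('pics/s0.png')[130:280,220:390];cv2.imwrite('pics/s0z.png',cv2.resize(a,None,fx=4,fy=4,interpolation=cv2.INTER_CUBIC))"
```

```text
(no output)
```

View pics/s0z.png

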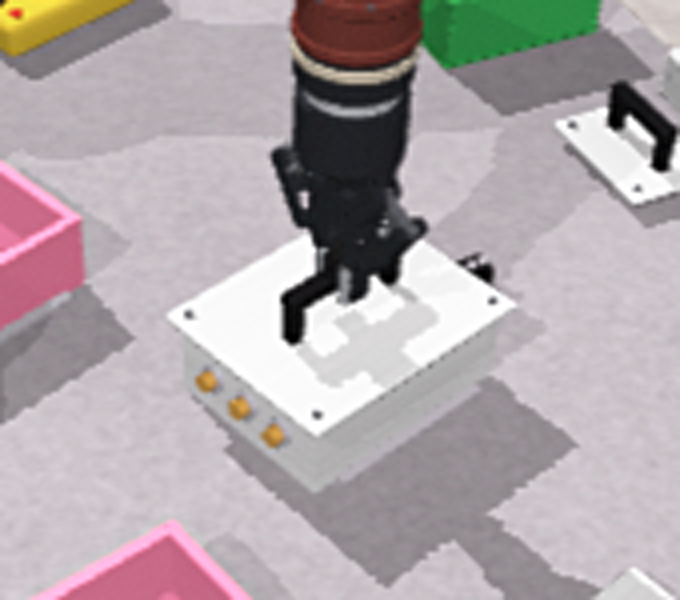

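Contact came at TCP z 0.1593, against about 0.160 for a seated lid, and the plate looks flush. Releasing and backing off to check.

```bash
python3 - 2>&1 <<'E' | grep -v -i -e warn -e cross
from m2 import *
robot.set_gripper(.05); p=robot.observe()["tool_pos"]; robot.line_to([p[0],p[1],.26],vel=.15)
v=viewpose((.528,-.019,.071),198.2,.34,-.035); robot.move_pose(v,[180,0,198.2]); robot.pause(.2)
snap("wrist","f0"); snap("side","f0s"); o=robot.observe(); print(o["time"],o["ft_force"].round(1))
a=cv2.imread('pics/f0s.png')[150:280,240:380];w=cv2.imread('pics/f0.png')
cv2.imwrite('pics/f0z.png',np.hstack([cv2.resize(a,(452,420),interpolation=cv2.INTER_CUBIC),cv2.resize(w[60:300,180:380],(348,420))]))
E
```

```text
24.7833 [0.7 0.6 0.2]
```

View pics/f0z.png

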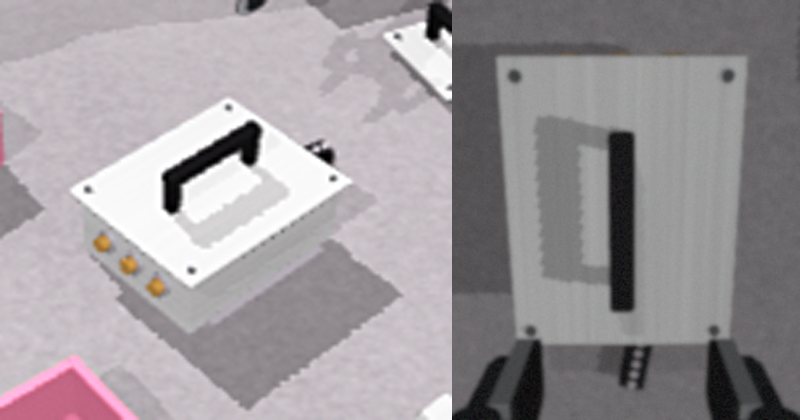

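```bash
python3 - <<'E'
from h import *
w,_=load("f0"); s,_=load("f0s")
W=[((a-452)/1.74+180,b/1.75+60) for a,b in((497,57),(746,57),(729,343),(518,345))]
S=[(a/3.229+240,b/3.231+150) for a,b in((193,288),(70,192),(228,98),(352,180))]
P=np.array([tri([(w,a),(s,b)]) for a,b in zip(W,S)]); print(P.round(4),P.mean(0).round(4),[np.linalg.norm(P[i]-P[i-1]).round(4) for i in range(4)])
print([onz(w,a,.071).round(4)[:2].tolist() for a in W])
E
```

```text
[[ 0.46   -0.124   0.066 ]
 [ 0.4109  0.0239  0.0649]
 [ 0.5964  0.0862  0.0664]
 [ 0.6456 -0.0615  0.0677]] [ 0.5282 -0.0189  0.0663] [np.float64(0.1958), np.float64(0.1558), np.float64(0.1957), np.float64(0.1557)]
[[0.4592, -0.1225], [0.4116, 0.0227], [0.5949, 0.0844], [0.6442, -0.0614]]
```

```bash
python3 -c "
from plant import robot
o=robot.observe();print(o['time'],o['ft_force'].round(1),o['gripper_width']);robot.job_done()"
```

```text
24.7833 [0.7 0.6 0.2] 0.04991739982635503
the job is handed in; nothing more can be done
```

I set the finned module fins up on the floor of the test box, then closed the box with its own large lid. I handed the job in at 24.8 s, with the arm clear of everything. No verdict was reported.

- **Module:** it touched the box floor at tool height 0.0865 m, where about 0.087 m was expected. A wrist picture taken after release showed it centred in the box, fins up.
- **Lid:** it touched down at tool height 0.1593 m, where about 0.160 m was expected for a fully seated lid.
    - **Position:** from the two final views, the lid's centre is at (0.528, -0.019), matching the box. Its sides measure 196 x 156 mm as given.
    - **Level:** the four corner heights agree within 3 mm.
- **Disagreement:** those two views put the plate's top at about 66 mm instead of 71 mm. Earlier two-view heights for the module and lid handle also read low, so I put this down to camera error. The contact height and the flush, level look both say the lid is fully down.

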